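# Close and clamp a loaded culture jar

### The job

The clear culture jar is loaded with dishes: close it up. Take the lid from its slanted rest and set it (not drop it) flat on the jar, then swing the clamp yoke upright over it and turn its red wing knob clockwise until the foot presses firmly on the lid, without forcing it so hard that the lid cracks. Leave the red dishes, the flask and the tube lying near by where they are.

Things in the scene. Friction and masses are not known exactly. Their poses are not given: they have to be found in the camera images.
- lid: round metal lid, 124 mm across, 0.25 kg. Origin: centre of the flange's underside, which sits on the jar's rim; z out of its top. Flange z 0 to 8 mm; black spigot of 51 mm radius, tapered, z -7 to 0, enters the jar's mouth. Brass stubs 13 mm across, 10 mm high, 46 mm out along its +x and -x. It starts leaning in the rest at 32 degrees, top turned to the rest's low side
- lid_boss (a point): centre of the top of the lid's black round boss, the place to grasp: 36 mm across, it stands 22 mm above the flange (lid z 8 to 30 mm). z points out of the lid's top. The clamp's foot presses here
- lid_rest: white slanted rest for the lid, fixed, base 125 x 100 mm. Origin: centre of its underside; the low side, with two steel pegs that hold the lid's lower edge, is at its -x
- jar: clear culture jar on a grey base plate of 150 x 178 mm, fixed, with a stack of dishes inside. Origin: centre of the underside; the yoke folds down to its -x side. Jar 116 mm across, black rim 124 mm across, inner radius of the mouth 53 mm
- jar_mouth (a point): centre of the jar's mouth, at the height of the rim's top face, 110 mm above the bench
- yoke_hinge (a point): middle of the yoke's hinge axis, 30 mm above the bench, on the jar's axis; the axis runs along the jar's y. This frame turns with the yoke: z points along its legs to the bridge
- yoke (a joint): angle of the steel yoke, rad: 0 upright over the jar, against its stop; about 0.82 folded forward to the jar's -x side. Stiff, stays where it is left. Two flat legs 77 mm either side of the jar's axis, joined by a bridge 160 mm long and 20 mm wide, its top 150 mm from the hinge axis, with a 26 mm hub in the middle up to 156 mm
- knob_grip (a point): grip point of the red wing knob on the screw in the middle of the bridge: 192 mm from the hinge axis, 4 mm less for each rad turned. z up out of the knob, y along the wing. The wing is 11 mm thick (x), 46 mm long (y), 28 mm high (12 mm above to 16 mm below this point), on a 19 mm stem
- knob (a joint): turn of the wing knob, rad, grows clockwise seen from above (tightening); 0 backed off, 2.9 at most; quick-action thread, 4 mm down a rad. Turns with 0.22 N m until the foot meets the boss, somewhere from 0.7 to 1.4 rad, then stiffens by 0.24 N m a rad (the foot is sprung, 15 N/mm over 5 mm). Firm is 0.4 to 1.0 rad past first touch; it holds when let go
- foot: round rubber foot, 19 mm across, sprung, under the screw; it presses on the middle of the lid's boss. Its frame is that of the yoke, origin on the hinge axis
- red_dishes: stack of two red dishes, 63 mm across, 29 mm high, loose; to be left alone. Origin: centre of its underside
- flask: small clear culture flask, orange cap, 97 x 44 x 26 mm, lying loose; to be left alone. Origin: centre of its underside
- tube: conical tube with screw cap, 116 mm long, 34 mm across, lying loose; to be left alone. Origin: centre of its underside

How it is judged (in metres and radians):
On the way, in this order (a step that is already met when the one before it is completed fails the run):
1. the lid sits flat in the jar's mouth and is let go, the yoke still folded forward (horizontal distance between lid and jar_mouth below 0.004 m and z of lid in the frame of jar_mouth below 0.002 m and angle between lid's own z axis and vertical below 0.04 rad and contact force between the fingers and lid below 0.2 N and value of joint yoke above 0.4 rad), for 0.2 s.
2. the yoke stands upright over the lid (value of joint yoke below 0.05 rad), for 0.2 s.
At the end, for the whole second after the job is handed in: The lid sits flat in the jar's mouth (within 4 mm of centre, 2 mm of the rim, 0.04 rad of level), the yoke is upright (below 0.05 rad) and its foot presses on the lid with more than 12 N (horizontal distance between lid and jar_mouth below 0.004 m and z of lid in the frame of jar_mouth below 0.002 m and angle between lid's own z axis and vertical below 0.04 rad and value of joint yoke below 0.05 rad and contact force between foot and lid above 12 N and linear speed of lid below 0.01 m/s); the robot touches nothing.
It fails at once if the lid is cracked by overtightening (foot presses with more than 110 N) (contact force between foot and lid above 110 N).
It fails at once if the lid is dropped (falls faster than 0.6 m/s out of the fingers) (contact force between the fingers and lid below 0.05 N and linear speed of lid above 0.6 m/s).
It fails at once if the red dishes, the flask or the tube are pushed more than 25 mm away (distance of any of red_dishes, flask, tube from where it was at the start of the episode above 0.025 m).
It also fails if it takes over 67 s, if anything falls off the work surface, if the arm or the gripper's body presses on something with over 40 N, if the wrist force passes 120 N, or if a joint passes its speed limit or range.

### The arm

A 6-joint arm with a two-finger parallel gripper is mounted at the origin on the work surface; the furniture and walls round the work are solid. World frame = base frame: x ahead of the robot, y to its left, z up, the work surface at z = 0. Lengths are in mm, angles in rad, forces in N, time in s.
With the tool pointing down it reaches from about 350 to 975 mm from the base axis. Payload 7.1 kg.
Tool frame: the origin (TCP) lies at the very end of the fingers, on their centre line; the grasp point (between the pads) lies 19 mm behind it (ctrl.pinch_z is the distance from the TCP to the grasp point, in mm); z points along the fingers, y is the direction in which the jaws open and shut (so a half turn about z gives the same grasp; the last joint's range is limited). The gripper opens to 88 mm and grips with 3 to 60 N. Pads are 20 mm wide; open, the fingers measure 115 mm over their backs; the gripper's body (75 mm by 178 mm) begins 61 mm behind the grasp point.
Start: joints at [1.204, 0.423, 1.63, -0, 1.089, -0.019], TCP at [212.987, 587.572, 222.675] pointing down, gripper open.
Joint ranges: [-3, 3], [-0.9, 2.11], [0.09, 2.58], [-1.31, 4.45], [0.11, 2.69], [-2.54, 2.54]. Speed limits (rad/s): [2.39, 2.39, 3.01, 3.14, 3.14, 3.14].

### API

Orientations are given as a rotation vector (axis times angle).
In Python, from workcell import ctrl gives the robot as it stands.
- The arm moves only by the shell command python3 -m inch 'ROWS' [OPENING]. ROWS is JSON, a list of rows, each an object with "xyz": the shift along the tool's x, y, z in cm, a list of three; "spin": the turn about the tool's z in degrees. A call has 1 to 20 rows; each row is the pose to reach, as a shift and turn from the pose measured when the call began, along the tool's axes at that moment; what a row does not reach only later rows make up. A row lasts 1/10 s, in which the tool goes at most 50 mm and 8.59 degrees, less where a joint would pass 70% of its speed; a pose out of reach is approached as far as the arm can. A call with a gripper value outside its range is refused whole. OPENING is the closure, from 0 (fully open) to 1 (shut), set as the call begins (- or left out, the last holds). The fingers move at their own pace and stop on an object; the grip force is fixed at half the most. Time passes only in rows, so rows that repeat a pose let the fingers close. It gives the time, the measured TCP pose, the force and the opening at its end, in the units of the state.
- ctrl.get_obs(): the state, without advancing time (a new reading comes with each control period).
- ctrl.get_image(name): name is "scene" or "top"; returns the picture (420x560x3 uint8, red, green, blue); there is no depth.
- ctrl.camera_info(name): a dict with "camera_matrix" (3x3 intrinsics, pixels), "R" (3x3) and "t" (3): a world point X has camera coordinates R X + t. Camera axes: x right, y down, z forward; pixel columns grow to the right and rows downward; lengths in mm; the calibration is good to about 2 mm. A picture is of the moment at which its call begins. camera_info takes no time and is no camera call.
- ctrl.close_job(): hands the job in, once; it reports no verdict.
The state is a dict: "t": time; "qpos": joint angles; "qvel": joint speeds; "joint_torque": joint torques, N m; "ee_pos": TCP position; "orientation": TCP orientation; "ft_force": force on the tool from outside, world axes, zero at the start; "moment": the same for the moment, N m; "width": finger opening in mm.
Only numpy, scipy, OpenCV 4.12 (cv2) and the standard library are available. Lean on these libraries where they do the work, as an engineer would, in place of code of your own. Each camera call takes 0.05 s, during which the arm holds its last target. There are 200 camera calls.

## Working session

There is one attempt and no reset: what is moved stays moved. The work goes in short steps, Python scripts to look and compute and a shell command to move; the robot and the scene stay as the last step left them, time stands still between calls to the robot, and variables do not carry over. Pictures are saved under pics/ and viewed, about 8 in all and at most 12, crops included, and the job is handed in when it is done.

```bash
ls; mkdir -p pics
python3 - <<'E'
from workcell import ctrl
import cv2
for n in("scene","top"):
    im=ctrl.get_image(n)[:,:,::-1]
    cv2.imwrite(f"pics/{n}0.png",im)
    c=ctrl.camera_info(n); print(n,c["camera_matrix"],c["R"],c["t"])
print(ctrl.get_obs(),ctrl.pinch_z)
E
```

```text
pics
scene [[485.86416799   0.         283.14947189]
 [  0.         485.86416799 216.03050218]
 [  0.           0.           1.        ]] [[ 0.81418886 -0.5801886   0.02185615]
 [-0.29055165 -0.43974974 -0.84982346]
 [ 0.50266912  0.68556645 -0.52661409]] [-460.78350201  254.492809   1204.74626191]
top [[434.68275769   0.         280.06672399]
 [  0.         434.68275769 212.60285404]
 [  0.           0.           1.        ]] [[-0.29389297 -0.9558207  -0.00580632]
 [-0.88437655  0.27422014 -0.37773195]
 [ 0.36263622 -0.1058778  -0.92589679]] [ 73.02056328 521.44559734 944.82490515]
{'t': 0.1, 'qpos': array([ 1.20397429e+00,  4.23813105e-01,  1.63059956e+00,  4.55742936e-07,
        1.08860485e+00, -1.90155277e-02]), 'qvel': array([ 0.00017954, -0.00189004, -0.00266357, -0.00045787,  0.00042634,
        0.00034095]), 'joint_torque': array([-3.47330924e-04, -5.45612419e+01, -2.74323982e+01,  6.44637085e-02,
        1.87726622e-02, -5.01251384e-05]), 'ee_pos': array([212.82683228, 587.11156934, 221.95454259]), 'orientation': array([-5.43536470e-01, -3.09393743e+00,  2.19632550e-03]), 'ft_force': array([ 0.91793093, -0.66301374,  0.55960474]), 'moment': array([-0.03081873, -0.03053511,  0.03870793]), 'width': 88.12562675530967} 18.700000000000003
```

View pics/scene0.png

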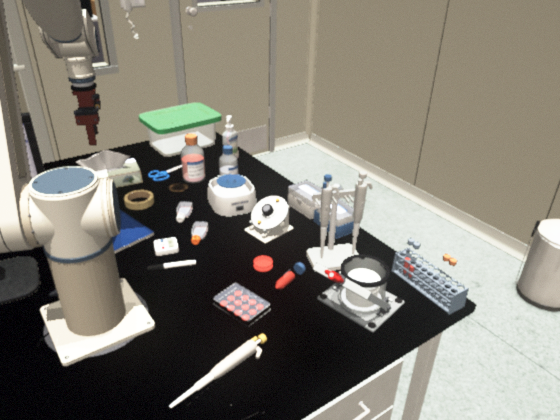

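View pics/top0.png

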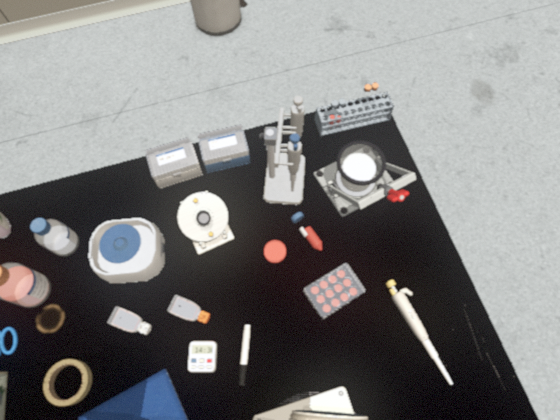

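The scene view shows the lid on its rest near (270,218) and the jar near (362,285). In the top view the lid is near (203,218), the jar near (360,165) and the knob near (398,196). I'll enlarge both.

Run:
```python
import cv2,numpy as np
t=cv2.imread("pics/top0.png"); s=cv2.imread("pics/scene0.png")
def crop(im,x,y,w,h,k): return cv2.resize(im[y:y+h,x:x+w],None,fx=k,fy=k,interpolation=cv2.INTER_CUBIC)
a=crop(t,165,180,80,80,5);b=crop(t,310,135,110,80,5)[:,:400]
b=crop(t,310,135,80,80,5); 
cv2.imwrite("pics/c1.png",np.hstack([crop(t,165,180,75,80,5),crop(t,312,138,80*1,80,5)]))
cv2.imwrite("pics/c2.png",np.hstack([crop(s,235,185,65,130,4.6),crop(s,315,235,95,130,4.6)]))
```

```text
(no output)
```

View pics/c1.png

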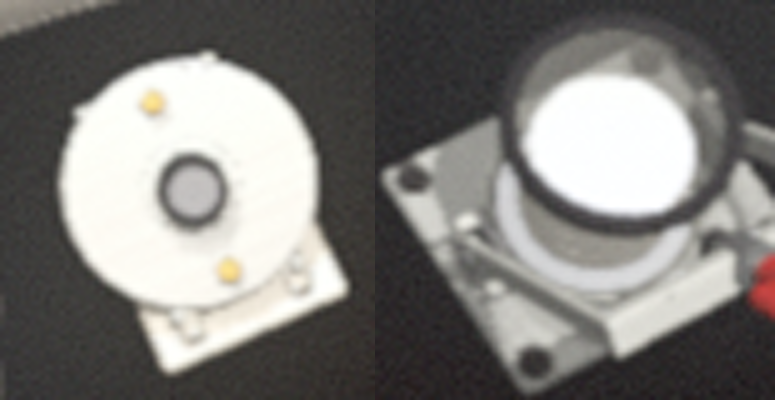

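View pics/c2.png

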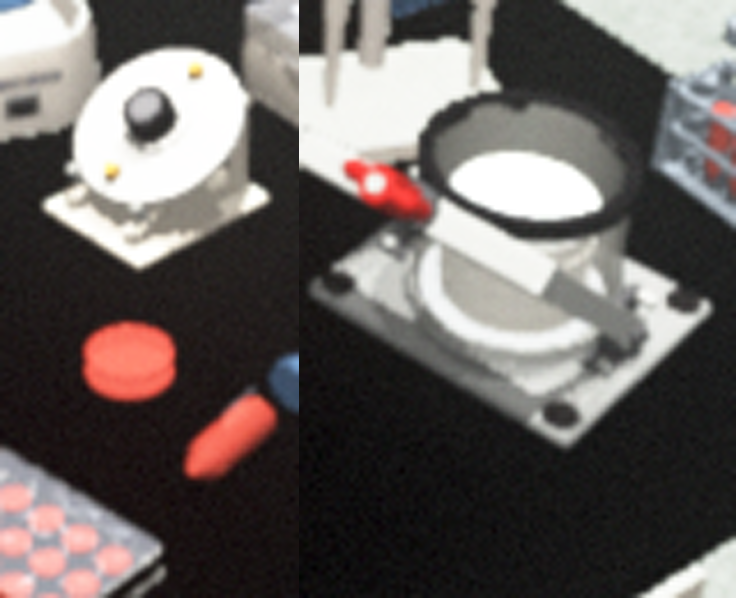

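Read-offs are noted from the crops: lid boss and stubs in both views, jar base corners and rim extremes. Next I triangulate them.

```bash
cat > h.py <<'E'
from workcell import ctrl
import numpy as np, cv2
C={n:ctrl.camera_info(n) for n in("scene","top")}
C={n:[np.array(c[k],float) for k in("camera_matrix","R","t")] for n,c in C.items()}
def proj(n,X):
    K,R,t=C[n]; p=(np.atleast_2d(X)@R.T+t)@K.T; return p[:,:2]/p[:,2:]
def onz(n,p,z):
    K,R,t=C[n]; d=R.T@np.linalg.solve(K,[p[0],p[1],1]); o=-R.T@t; return o+d*(z-o[2])/d[2]
def tri(ps,pt):
    P=[K@np.c_[R,t] for K,R,t in (C["scene"],C["top"])]
    X=cv2.triangulatePoints(P[0],P[1],np.array(ps,float),np.array(pt,float))[:,0]; X=X[:3]/X[3]
    return X, np.r_[proj("scene",X)[0]-ps, proj("top",X)[0]-pt]
E
python3 - <<'E'
from h import *
np.set_printoptions(precision=1,suppress=True)
T1=lambda x,y:((x+.5)/5-.5+165,(y+.5)/5-.5+180)
T2=lambda x,y:((x-375+.5)/5-.5+312,(y+.5)/5-.5+138)
S1=lambda x,y:((x+.5)/4.6-.5+235,(y+.5)/4.6-.5+185)
S2=lambda x,y:((x-299+.5)/4.6-.5+315,(y+.5)/4.6-.5+235)
print("boss",*tri(S1(152,108),T1(193,190)))
u=tri(S1(196,71),T1(152,103));l=tri(S1(111,171),T1(230,271));print("up",*u,"low",*l,np.linalg.norm(u[0]-l[0]))
d=u[0]-l[0];print("slope",np.degrees(np.arcsin(d[2]/np.linalg.norm(d))),"az",np.degrees(np.arctan2(d[1],d[0])))
print("base top-cam L,B",onz("top",T2(383,172),8),onz("top",T2(530,395),8))
print("base scene L,B,R",*[onz("scene",S2(*p),8) for p in((312,290),(567,443),(712,308))])
for n,pts in(("top",[T2(500,122),T2(740,122),T2(620,12),T2(622,232)]),("scene",[S2(418,150),S2(642,165),S2(530,88)])):
    print("rim",n,*[onz(n,p,110) for p in pts])
E
```

```text
boss [572.3  97.1  82.2] [-0.3  0.1  0.  -0.6]
up [616.1 105.5  94. ] [ 0.1 -0.1 -0.   0.2] low [537.7  92.5  46.9] [ 0.1 -0.1 -0.   0.2] 92.35364165939048
slope 30.66145910606792 az 9.442185744146657
base top-cam L,B [ 645.  -217.2    8. ] [ 497.2 -248.7    8. ]
base scene L,B,R [ 496.4 -252.6    8. ] [ 532.2 -422.1    8. ] [ 675.9 -392.3    8. ]
rim top [ 605.9 -258.9  110. ] [ 570.2 -373.7  110. ] [ 647.8 -339.3  110. ] [ 530.5 -295.2  110. ]
rim scene [ 538.7 -282.9  110. ] [ 631.7 -361.3  110. ] [ 630.1 -275.2  110. ]
```

Run:
```python
from h import *
np.set_printoptions(precision=1,suppress=True)
for nm,p in dict(standfront=(285,203),standL=(266,195),standR=(302,200),standbackL=(272,150),spotA=(285,345),spotB=(420,240),spotC=(410,300),dish=(275,251),tube1=(297,217),tube2=(318,246),agar=(335,265),agarL=(305,292),flaskR=(208,317),pen=(248,328),pipetteTop=(392,285),rack=(322,132)).items(): print(nm,onz("top",p,0))
print("knob",*tri(((375-299)/4.6+315,185/4.6+235),(398,196)))
print("stand top R (scene 362,178)/(top 298,100)",*tri((362,178),(298,100)),"blue",*tri((328,178),(294,139)))
# rim fit
a=np.linspace(0,2*np.pi,120,endpoint=False)
def ring(n,g,c,r,z=110):
    p=proj(n,np.c_[c[0]+r*np.cos(a),c[1]+r*np.sin(a),z+0*a]).astype(np.float32)
    return cv2.remap(g,p[:,0].reshape(1,-1),p[:,1].reshape(1,-1),1)[0]
for n in("top","scene"):
    g=cv2.imread(f"pics/{n}0.png",0).astype(np.float32); res=[]
    for x in np.arange(575,602,1):
        for y in np.arange(-332,-305,1):
            dark=np.mean([ring(n,g,(x,y),r) for r in(55,57.5,60)]); 
            inn=ring(n,g,(x,y),50).mean(); res.append((dark-.5*inn,dark,x,y))
    res.sort(); print(n,np.array(res[:5]))
```

```text
standfront [ 582.6 -116.6    0. ]
standL [620.4 -74.5   0. ]
standR [ 577.5 -163.     0. ]
standbackL [ 749.6 -130.2    0. ]
spotA [232.6  -7.4   0. ]
spotB [ 379.2 -419.7    0. ]
spotC [ 243.6 -332.6    0. ]
dish [461.9 -52.    0. ]
tube1 [ 534.6 -135.     0. ]
tube2 [ 441.9 -161.9    0. ]
agar [ 381.4 -186.7    0. ]
agarL [338.5 -92.3   0. ]
flaskR [350.  151.9   0. ]
pen [296.3  66.    0. ]
pipetteTop [ 291.2 -304.8    0. ]
rack [ 763.8 -284.8    0. ]
knob [ 452.6 -345.3  165.4] [ 0.6 -0.3 -0.1  0.8]
stand top R (scene 362,178)/(top 298,100) [ 691.2 -178.6  276.6] [ 1.3 -0.9 -0.2  2.2] blue [ 600.8 -140.8  282.9] [-0.1  0.   0.  -0.1]
top [[   1.7   76.2  589.  -316. ]
 [   1.8   77.3  589.  -317. ]
 [   2.3   76.9  588.  -317. ]
 [   2.4   75.8  588.  -316. ]
 [   2.7   77.7  590.  -316. ]]
scene [[  -4.7   59.9  586.  -324. ]
 [  -4.5   59.4  585.  -324. ]
 [  -4.1   61.1  585.  -323. ]
 [  -4.1   59.   586.  -325. ]
 [  -3.7   61.8  586.  -323. ]]
```

```bash
cat >> h.py <<'E'
from scipy.spatial.transform import Rotation as Ro
def plan(*targets):
    "targets: (x,y,z,jaw azimuth deg); prints row shift cm / spin deg from current pose"
    o=ctrl.get_obs(); R=Ro.from_rotvec(o["orientation"]).as_matrix(); p=o["ee_pos"]
    az=np.degrees(np.arctan2(R[1,1],R[0,1]))
    print("t",round(o["t"],2),"p",p.round(1),"az",az.round(1),"tilt",np.degrees(np.arccos(-R[2,2])).round(2),"w",round(o["width"],1),"F",o["ft_force"].round(1),"M",o["moment"].round(2),"q",o["qpos"].round(2))
    for t in targets:
        s=-((t[3]-az+180)%360-180)
        print(t,"xyz",(R.T@(np.array(t[:3])-p)/10).round(2),"spin",s.round(1))
E
python3 -c "
from h import *
plan((213,587,350,70),(576,98,350,99.5),(576,98,150,99.5))"
```

```text
t 0.1 p [212.8 587.1 222. ] az 70.1 tilt 0.08 w 88.1 F [ 0.9 -0.7  0.6] M [-0.03 -0.03  0.04] q [ 1.2   0.42  1.63  0.    1.09 -0.02]
(213, 587, 350, 70) xyz [ -0.02  -0.02 -12.8 ] spin 0.1
(576, 98, 350, 99.5) xyz [-50.81 -33.62 -12.76] spin -29.4
(576, 98, 150, 99.5) xyz [-50.81 -33.59   7.24] spin -29.4
```

```bash
python3 -m inch '[{"xyz":[0,0,-5],"spin":0},{"xyz":[0,0,-10],"spin":0},{"xyz":[0,0,-13],"spin":-6},{"xyz":[-4,-2.6,-13],"spin":-12},{"xyz":[-8,-5.3,-13],"spin":-18},{"xyz":[-12,-8,-13],"spin":-24},{"xyz":[-16,-10.6,-13],"spin":-29.4},{"xyz":[-20,-13.2,-13],"spin":-29.4},{"xyz":[-24,-15.9,-13],"spin":-29.4},{"xyz":[-28,-18.5,-13],"spin":-29.4},{"xyz":[-32,-21.2,-13],"spin":-29.4},{"xyz":[-36,-23.8,-13],"spin":-29.4},{"xyz":[-40,-26.5,-13],"spin":-29.4},{"xyz":[-44,-29.1,-13],"spin":-29.4},{"xyz":[-48,-31.8,-13],"spin":-29.4},{"xyz":[-50.8,-33.6,-11],"spin":-29.4},{"xyz":[-50.8,-33.6,-8],"spin":-29.4},{"xyz":[-50.8,-33.6,-4],"spin":-29.4},{"xyz":[-50.8,-33.6,0],"spin":-29.4},{"xyz":[-50.8,-33.6,4],"spin":-29.4}]' 0 | tail -5
python3 -c "
from h import *
plan((575.3,98,120,99.5),(575.3,98,66,99.5))"
```

```text
t: 2.1
ee_pos: [575.6, 97.8, 180.8]
orientation: [0.259, -3.13, 0.002]
ft_force: [0.3, -0.3, 0.5]
width: 87.9
t 2.1 p [575.6  97.8 180.8] az 99.5 tilt 0.08 w 87.9 F [ 0.3 -0.3  0.5] M [ 0.05  0.03 -0.01] q [ 0.15  0.41  1.75 -0.    0.97 -1.59]
(575.3, 98, 120, 99.5) xyz [0.02 0.03 6.08] spin -0.0
(575.3, 98, 66, 99.5) xyz [1.000e-02 4.000e-02 1.148e+01] spin -0.0
```

```bash
python3 -m inch '[{"xyz":[0,0,4],"spin":0},{"xyz":[0,0,7],"spin":0},{"xyz":[0,0,9],"spin":0},{"xyz":[0,0,10],"spin":0},{"xyz":[0,0,10.7],"spin":0},{"xyz":[0,0,11.2],"spin":0},{"xyz":[0,0,11.2],"spin":0}]' 0 | tail -5
python3 - <<'E'
from h import *
plan()
a=ctrl.get_image("scene")[:,:,::-1][170:270,220:320]; b=ctrl.get_image("top")[:,:,::-1][170:270,150:250]
cv2.imwrite("pics/g1.png",cv2.resize(np.hstack([a,b]),None,fx=4,fy=4,interpolation=cv2.INTER_CUBIC))
E
```

```text
t: 2.8
ee_pos: [575.9, 97.7, 72.1]
orientation: [-0.259, 3.131, -0.002]
ft_force: [-10.7, -1.0, 25.0]
width: 87.6
t 2.8 p [575.9  97.7  72.1] az 99.5 tilt 0.08 w 87.6 F [-10.7  -1.   25. ] M [-0.56  1.59 -0.05] q [ 0.15  0.57  1.81 -0.    0.76 -1.59]
```

View pics/g1.png

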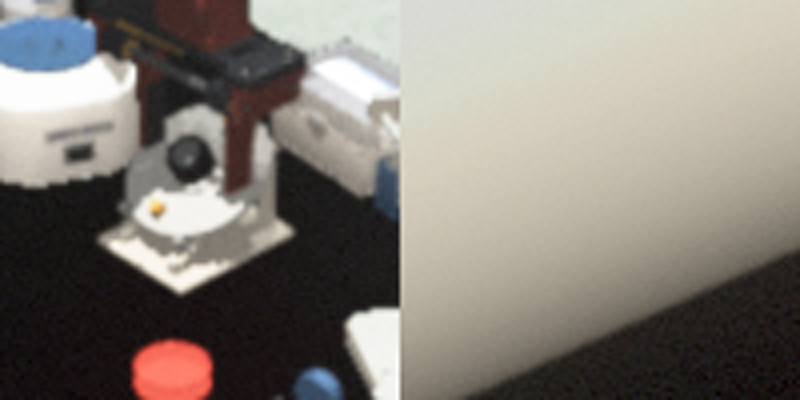

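The scene crop shows the fingers straddling the boss at (188,158), with the tips already on the flange at 25 N. I back up, shift 6 mm downhill and close.

```bash
python3 -m inch '[{"xyz":[0.2,0,-0.4],"spin":0},{"xyz":[0.6,0,-0.4],"spin":0},{"xyz":[0.6,0,-0.2],"spin":0},{"xyz":[0.6,0,-0.1],"spin":0}]' 0 | tail -5
python3 -m inch '[{"xyz":[0,0,0],"spin":0},{"xyz":[0,0,0],"spin":0},{"xyz":[0,0,0],"spin":0},{"xyz":[0,0,0],"spin":0},{"xyz":[0,0,0],"spin":0},{"xyz":[0,0,0],"spin":0},{"xyz":[0,0,0],"spin":0},{"xyz":[0,0,0],"spin":0}]' 1 | tail -5
python3 -c "
from h import *
plan()"
```

```text
t: 3.3
ee_pos: [569.8, 96.7, 72.9]
orientation: [-0.259, 3.131, -0.002]
ft_force: [-0.1, -0.4, 1.5]
width: 88.0
t: 4.1
ee_pos: [570.0, 97.0, 73.0]
orientation: [-0.258, 3.13, -0.001]
ft_force: [0.6, 1.0, 0.1]
width: 35.0
t 4.1 p [570.  97.  73.] az 99.4 tilt 0.07 w 35.0 F [0.6 1.  0.1] M [ 0.54  0.03 -0.11] q [ 0.15  0.56  1.82 -0.    0.76 -1.59]
```

```bash
python3 -m inch '[{"xyz":[0,0,-0.5],"spin":0},{"xyz":[0,0,-1],"spin":0},{"xyz":[0,0,-2],"spin":0},{"xyz":[0,0,-4],"spin":0},{"xyz":[0,0,-6],"spin":0},{"xyz":[0,0,-8],"spin":0},{"xyz":[0,0,-9],"spin":0},{"xyz":[0,0,-9],"spin":0}]' | tail -5
python3 - <<'E'
from h import *
plan((405,45,163,99.5),(405,45,80,99.5))
a=ctrl.get_image("scene")[:,:,::-1][130:250,200:340]
cv2.imwrite("pics/g2.png",cv2.resize(a,None,fx=4,fy=4,interpolation=cv2.INTER_CUBIC))
E
```

```text
t: 4.9
ee_pos: [570.9, 97.1, 164.9]
orientation: [-0.258, 3.127, -0.001]
ft_force: [0.1, -0.7, -3.2]
width: 35.5
t 4.9 p [570.9  97.1 164.9] az 99.4 tilt 0.24 w 35.5 F [ 0.1 -0.7 -3.2] M [0.03 0.02 0.  ] q [ 0.15  0.43  1.78 -0.    0.93 -1.59]
(405, 45, 163, 99.5) xyz [17.22 -2.42  0.12] spin -0.1
(405, 45, 80, 99.5) xyz [17.25 -2.41  8.42] spin -0.1
```

View pics/g2.png

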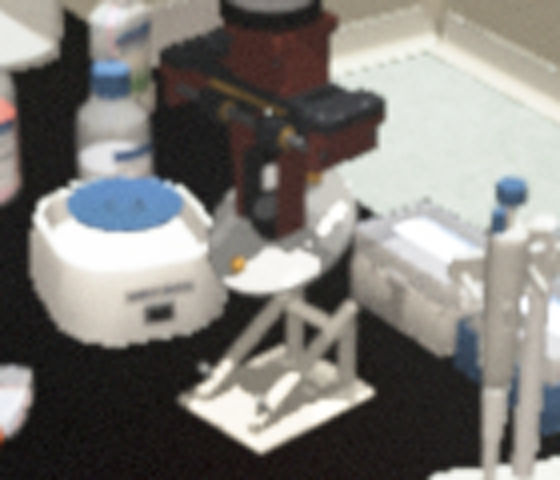

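The lid is held, still tilted about 30° (boss at crop (265,205)). I'll level it on the free bench at (405,45), regrasp it squarely, and then place it.

```bash
python3 -m inch '[{"xyz":[3,-0.4,0],"spin":0},{"xyz":[7,-1,0],"spin":0},{"xyz":[11,-1.5,0],"spin":0},{"xyz":[15,-2.1,0],"spin":0},{"xyz":[17.2,-2.4,1],"spin":0},{"xyz":[17.2,-2.4,4],"spin":0},{"xyz":[17.2,-2.4,7],"spin":0},{"xyz":[17.2,-2.4,9],"spin":0},{"xyz":[17.2,-2.4,10.5],"spin":0},{"xyz":[17.2,-2.4,10.5],"spin":0}]' | tail -5
python3 -m inch '[{"xyz":[0,0,0.4],"spin":0},{"xyz":[0,0,0.8],"spin":0},{"xyz":[0,0,1.2],"spin":0},{"xyz":[0,0,1.6],"spin":0}]' | tail -5
```

```text
t: 5.95
ee_pos: [402.5, 44.9, 56.2]
orientation: [0.258, -3.128, 0.001]
ft_force: [0.7, 0.3, -2.1]
width: 35.7
t: 6.35
ee_pos: [404.8, 45.1, 40.9]
orientation: [-0.258, 3.129, -0.001]
ft_force: [5.5, 1.3, 7.3]
width: 35.3
```

```bash
python3 -m inch '[{"xyz":[0,0,0.4],"spin":0},{"xyz":[0,0,0.8],"spin":0},{"xyz":[0,0,1.0],"spin":0}]' | tail -5
python3 -m inch '[{"xyz":[0,0,0.2],"spin":0},{"xyz":[0,0,0.4],"spin":0},{"xyz":[0,0,0.5],"spin":0}]' | tail -5
```

```text
t: 6.65
ee_pos: [410.6, 45.6, 32.4]
orientation: [-0.257, 3.118, -0.001]
ft_force: [6.8, 1.7, 10.8]
width: 35.0
t: 6.95
ee_pos: [413.9, 45.9, 28.3]
orientation: [-0.257, 3.112, -0.001]
ft_force: [6.3, 2.0, 5.6]
width: 35.3
```

```bash
python3 -m inch '[{"xyz":[0,0,0.2],"spin":0},{"xyz":[0,0,0.4],"spin":0},{"xyz":[0,0,0.4],"spin":0}]' | tail -5
python3 - <<'E'
from h import *
plan()
a=ctrl.get_image("scene")[:,:,::-1][170:290,150:290]
cv2.imwrite("pics/g3.png",cv2.resize(a,None,fx=4,fy=4,interpolation=cv2.INTER_CUBIC))
E
```

```text
t: 7.25
ee_pos: [415.6, 46.0, 24.6]
orientation: [-0.256, 3.108, -0.001]
ft_force: [3.9, 0.6, 4.2]
width: 35.5
t 7.25 p [415.6  46.   24.6] az 99.4 tilt 1.29 w 35.5 F [3.9 0.6 4.2] M [ 0.08 -0.58  0.02] q [ 0.08  0.5   2.19 -0.    0.42 -1.65]
```

View pics/g3.png

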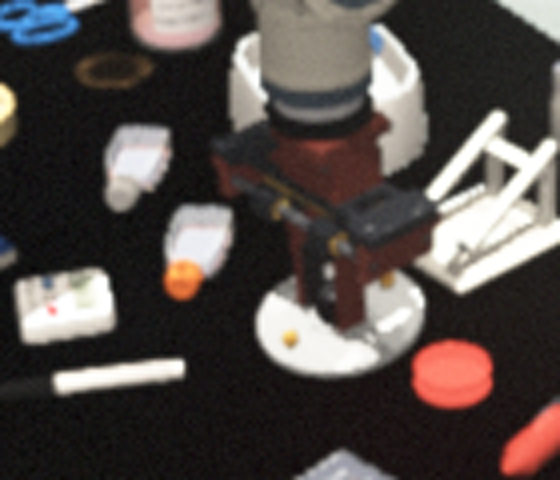

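The lid is now nearly flat on the bench at crop (340,325), clear of the red dishes. I release it, lower a little and regrasp.

```bash
python3 -m inch '[{"xyz":[0,0,0],"spin":0},{"xyz":[0,0,0],"spin":0},{"xyz":[0,0,0],"spin":0},{"xyz":[-0.4,0,0.2],"spin":0},{"xyz":[-0.4,0,0.4],"spin":0},{"xyz":[-0.4,0,0.4],"spin":0}]' 0.4 | tail -5
python3 -m inch '[{"xyz":[0,0,0],"spin":0},{"xyz":[0,0,0],"spin":0},{"xyz":[0,0,0],"spin":0},{"xyz":[0,0,0],"spin":0},{"xyz":[0,0,0],"spin":0}]' 1 | tail -5
python3 -c "
from h import *
plan()"
```

```text
t: 7.9
ee_pos: [419.1, 46.6, 20.3]
orientation: [-0.257, 3.11, -0.001]
ft_force: [-0.1, -0.0, -0.2]
width: 52.8
t: 8.4
ee_pos: [419.0, 46.6, 20.3]
orientation: [-0.257, 3.11, -0.001]
ft_force: [-0.2, 0.1, -2.0]
width: 35.1
t 8.4 p [419.   46.6  20.3] az 99.4 tilt 1.21 w 35.1 F [-0.2  0.1 -2. ] M [ 0.04  0.05 -0.  ] q [ 0.08  0.52  2.18 -0.    0.42 -1.65]
```

```bash
python3 -c "
from h import *
plan((419,46.6,230,99.4),(470,-200,230,99.4),(589,-320,230,99.4),(589,-320,165,99.4))"
```

```text
t 8.4 p [419.   46.6  20.3] az 99.4 tilt 1.21 w 35.1 F [-0.2  0.1 -2. ] M [ 0.04  0.05 -0.  ] q [ 0.08  0.52  2.18 -0.    0.42 -1.65]
(419, 46.6, 230, 99.4) xyz [ -0.44  -0.06 -20.97] spin 0.0
(470, -200, 230, 99.4) xyz [ -1.43 -25.22 -20.89] spin 0.0
(589, -320, 230, 99.4) xyz [-11.2  -39.01 -20.65] spin 0.0
(589, -320, 165, 99.4) xyz [-11.06 -38.99 -14.15] spin 0.0
```

```bash
python3 -m inch '[{"xyz":[0,0,-1],"spin":0},{"xyz":[0,0,-4],"spin":0},{"xyz":[0,0,-8],"spin":0},{"xyz":[0,0,-12],"spin":0},{"xyz":[-0.2,0,-16],"spin":0},{"xyz":[-0.4,-1,-20],"spin":0},{"xyz":[-0.5,-4,-21],"spin":0},{"xyz":[-0.7,-8,-21],"spin":0},{"xyz":[-0.9,-12,-21],"spin":0},{"xyz":[-1.1,-16,-21],"spin":0},{"xyz":[-1.2,-20,-21],"spin":0},{"xyz":[-1.4,-24,-21],"spin":0},{"xyz":[-3,-27.5,-21],"spin":0},{"xyz":[-5.4,-31,-21],"spin":0},{"xyz":[-8,-34.5,-21],"spin":0},{"xyz":[-10.2,-37.5,-20.8],"spin":0},{"xyz":[-11.2,-39,-20],"spin":0},{"xyz":[-11.1,-39,-17],"spin":0},{"xyz":[-11.1,-39,-14.2],"spin":0},{"xyz":[-11.1,-39,-14.2],"spin":0}]' | tail -5
python3 -m inch '[{"xyz":[0,0,0],"spin":0},{"xyz":[0,0,0],"spin":0}]' | tail -5
python3 - <<'E'
from h import *
plan()
for n,(x,y,w,h) in dict(scene=(300,200,130,110),top=(290,110,140,110)).items():
    im=ctrl.get_image(n)[:,:,::-1]; cv2.imwrite(f"pics/{n}1.png",im)
s=cv2.imread("pics/scene1.png")[200:310,300:430]; t=cv2.imread("pics/top1.png")[110:220,290:420]
cv2.imwrite("pics/g4.png",cv2.resize(np.hstack([s,t]),None,fx=3,fy=3,interpolation=cv2.INTER_CUBIC))
E
```

```text
t: 10.4
ee_pos: [586.1, -318.3, 161.3]
orientation: [-0.257, 3.118, 0.007]
ft_force: [-0.2, 1.1, -3.0]
width: 35.3
t: 10.6
ee_pos: [586.2, -318.3, 162.5]
orientation: [-0.257, 3.117, 0.006]
ft_force: [0.8, -1.1, -3.9]
width: 35.3
t 10.6 p [ 586.2 -318.3  162.5] az 99.4 tilt 0.83 w 35.3 F [ 0.8 -1.1 -3.9] M [0.   0.02 0.  ] q [-0.52  0.55  1.58  0.01  1.01 -2.26]
```

View pics/g4.png

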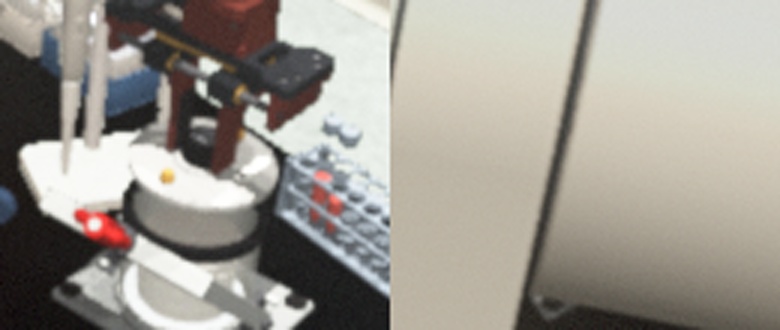

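Scene crop: the lid is level above the jar, with its left and right edges at crop (128/280), against about 121/276 for the rim. The arm blocks the top camera. I'll check the centring with model overlays.

Run:
```python
from h import *
a=np.linspace(0,2*np.pi,200)
def over(im,n,c,r,z,col,x0,y0,k):
    p=proj(n,np.c_[c[0]+r*np.cos(a),c[1]+r*np.sin(a),z+0*a]); p=((p+.5-[x0,y0])*k-.5)
    cv2.polylines(im,[np.round(p*8).astype(np.int32)],True,col,1,cv2.LINE_AA,3)
def cr(f,x0,y0,w,h,k): return cv2.resize(cv2.imread(f)[y0:y0+h,x0:x0+w],None,fx=k,fy=k,interpolation=cv2.INTER_CUBIC)
k=6
A=cr("pics/scene0.png",335,245,65,48,k); B=cr("pics/top0.png",330,137,62,48,k); L=cr("pics/scene1.png",335,230,65,48,k)
for r in(53,62):
    over(A,"scene",(588,-320),r,110,(0,255,0),335,245,k)
    over(B,"top",(588,-320),r,110,(0,255,0),330,137,k)
over(L,"scene",(587,-318.5),62,157,(0,0,255),335,230,k)
over(L,"scene",(587,-318.5),18,179,(0,255,0),335,230,k)
B=cv2.copyMakeBorder(B,0,0,0,A.shape[1]-B.shape[1],0)
cv2.imwrite("pics/o1.png",np.vstack([np.hstack([A,B]),np.hstack([L,L*0])]))
```

```text
(no output)
```

View pics/o1.png

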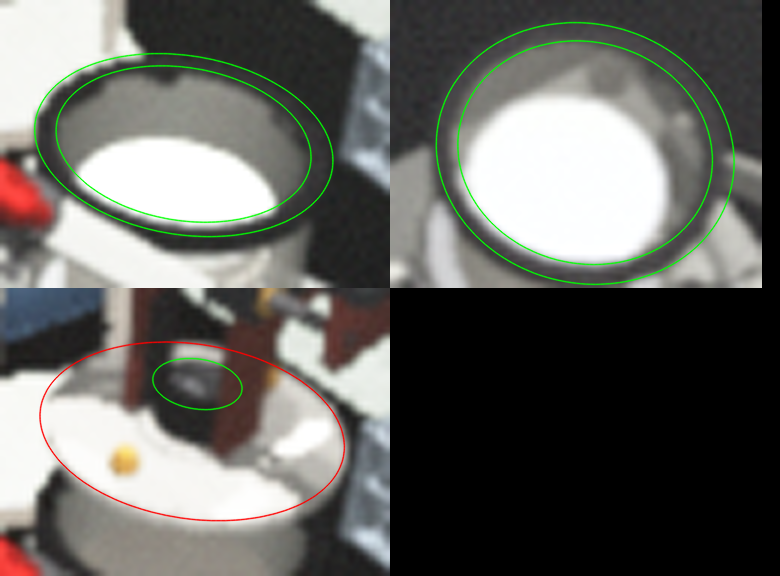

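The lid and the rim agree to within about 2 mm, and the remaining spread is calibration plus the black rim's wall. I nudge about 1.5 mm in −y and lower carefully, using height and force as the check (seated is TCP z ≈ 123).

```bash
python3 -c "
from h import *
plan((585.9,-319.9,140,99.4),(585.9,-319.9,128,99.4))"
```

```text
t 10.7 p [ 586.8 -318.6  163.1] az 99.4 tilt 0.91 w 35.2 F [-0.2  0.6 -2.1] M [0.01 0.02 0.01] q [-0.52  0.55  1.58  0.01  1.01 -2.26]
(585.9, -319.9, 140, 99.4) xyz [ 0.15 -0.11  2.31] spin 0.0
(585.9, -319.9, 128, 99.4) xyz [ 0.17 -0.12  3.51] spin 0.0
```

```bash
python3 -m inch '[{"xyz":[0.1,-0.12,0.8],"spin":0},{"xyz":[0.1,-0.12,1.6],"spin":0},{"xyz":[0.1,-0.12,2.3],"spin":0},{"xyz":[0.1,-0.12,2.6],"spin":0},{"xyz":[0.1,-0.12,2.9],"spin":0},{"xyz":[0.1,-0.12,3.2],"spin":0}]' | tail -5
python3 -m inch '[{"xyz":[0,0,0.1],"spin":0},{"xyz":[0,0,0.2],"spin":0}]' | tail -5
```

```text
t: 11.3
ee_pos: [586.6, -319.8, 130.7]
orientation: [-0.257, 3.116, 0.005]
ft_force: [-0.0, 0.1, -3.0]
width: 35.4
t: 11.5
ee_pos: [586.7, -319.9, 128.7]
orientation: [-0.257, 3.116, 0.005]
ft_force: [-0.1, -0.3, -2.7]
width: 35.5
```

```bash
python3 -m inch '[{"xyz":[0,0,0.1],"spin":0},{"xyz":[0,0,0.2],"spin":0},{"xyz":[0,0,0.2],"spin":0}]' | tail -5
python3 -m inch '[{"xyz":[0,0,0.1],"spin":0},{"xyz":[0,0,0.2],"spin":0},{"xyz":[0,0,0.2],"spin":0}]' | tail -5
```

```text
t: 11.8
ee_pos: [586.7, -319.8, 126.7]
orientation: [-0.257, 3.116, 0.005]
ft_force: [0.3, 0.1, -2.7]
width: 35.3
t: 12.1
ee_pos: [586.4, -319.8, 124.7]
orientation: [-0.257, 3.116, 0.005]
ft_force: [-2.0, 0.2, -0.3]
width: 35.3
```

```bash
python3 -m inch '[{"xyz":[0,0,0.08],"spin":0},{"xyz":[0,0,0.15],"spin":0},{"xyz":[0,0,0.15],"spin":0}]' | tail -4
python3 -m inch '[{"xyz":[0,0,0.08],"spin":0},{"xyz":[0,0,0.12],"spin":0}]' | tail -4
```

```text
ee_pos: [586.3, -319.8, 124.1]
orientation: [-0.257, 3.116, 0.005]
ft_force: [-4.9, 1.9, 6.1]
width: 35.5
ee_pos: [586.3, -319.8, 124.0]
orientation: [-0.257, 3.116, 0.005]
ft_force: [-5.3, 2.8, 9.7]
width: 35.0
```

```bash
python3 -m inch '[{"xyz":[0.1,0,0.05],"spin":0},{"xyz":[0.1,0,0.05],"spin":0}]' | tail -4
python3 -m inch '[{"xyz":[0,0,0],"spin":0},{"xyz":[0,0,0],"spin":0},{"xyz":[0,0,0],"spin":0},{"xyz":[0,0,0],"spin":0},{"xyz":[0,0,-0.5],"spin":0},{"xyz":[0,0,-2],"spin":0},{"xyz":[0,0,-5],"spin":0},{"xyz":[0,0,-9],"spin":0},{"xyz":[0,0,-11],"spin":0}]' 0.3| tail -4
python3 - <<'E'
from h import *
plan()
s=ctrl.get_image("scene")[:,:,::-1]; cv2.imwrite("pics/scene2.png",s)
cv2.imwrite("pics/g5.png",cv2.resize(s[220:350,300:430],None,fx=4.5,fy=4.5,interpolation=cv2.INTER_CUBIC))
E
```

```text
ee_pos: [585.5, -319.9, 123.6]
orientation: [-0.257, 3.115, 0.005]
ft_force: [-0.8, 0.2, -1.5]
width: 35.1
ee_pos: [585.2, -321.2, 238.6]
orientation: [-0.257, 3.111, -0.0]
ft_force: [-0.1, -0.1, 0.2]
width: 61.8
t 13.7 p [ 585.2 -321.2  238.6] az 99.4 tilt 1.15 w 61.8 F [-0.1 -0.1  0.2] M [ 0.02  0.01 -0.04] q [-0.53  0.46  1.53  0.01  1.13 -2.27]
```

View pics/g5.png

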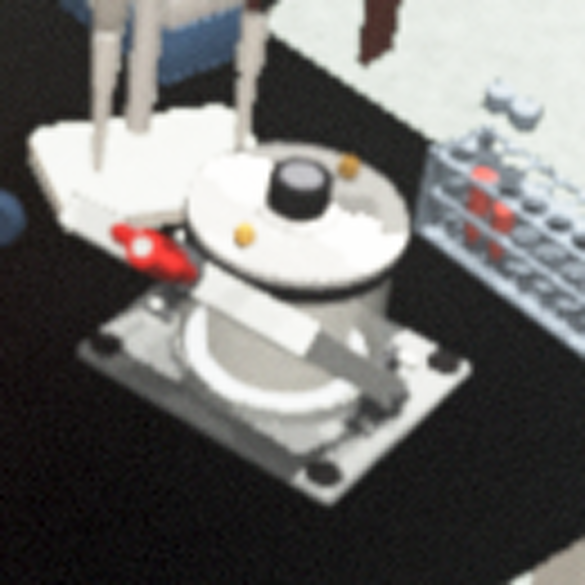

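The lid is flat in the mouth and let go, with the yoke still folded (knob at crop (155,255)). Next I swing the yoke up by pushing the bridge with closed fingers, 45 mm to the −y side of the knob.

```bash
cat >> h.py <<'E'
J=np.array([587,-320.5]); ex=np.array([.978,.208]); ey=np.array([-.208,.978])
def jw(x,y,z,az=102): p=J+x*ex+y*ey; return (p[0].round(1),p[1].round(1),z,az)
E
python3 -c "
from h import *
plan(jw(-148,-45,235),jw(-148,-45,113))"
```

```text
t 13.75 p [ 586.3 -321.9  241.3] az 99.4 tilt 1.34 w 61.5 F [ 1.3 -0.2  2.3] M [ 0.06  0.   -0.01] q [-0.53  0.46  1.53  0.01  1.14 -2.27]
(np.float64(451.6), np.float64(-395.3), 235, 102) xyz [14.5  -5.04  0.32] spin -2.6
(np.float64(451.6), np.float64(-395.3), 113, 102) xyz [14.78 -4.98 12.51] spin -2.6
```

```bash
python3 -m inch '[{"xyz":[3,-1,0.1],"spin":-1},{"xyz":[7,-2.4,0.2],"spin":-2.6},{"xyz":[11,-3.8,0.3],"spin":-2.6},{"xyz":[14,-4.9,0.4],"spin":-2.6},{"xyz":[14.6,-5,2],"spin":-2.6},{"xyz":[14.6,-5,5],"spin":-2.6},{"xyz":[14.7,-5,8],"spin":-2.6},{"xyz":[14.8,-5,11],"spin":-2.6},{"xyz":[14.8,-5,12.5],"spin":-2.6},{"xyz":[14.8,-5,12.5],"spin":-2.6},{"xyz":[14.8,-5,12.5],"spin":-2.6}]' 1| tail -4
python3 -c "
from h import *
plan(jw(-126.5,-45,113),jw(-103,-45,136),jw(-77.6,-45,152),jw(-49.6,-45,163),jw(-30,-45,167),jw(-20,-45,168))"
```

```text
ee_pos: [452.2, -395.7, 114.0]
orientation: [-0.326, 3.101, -0.006]
ft_force: [0.2, -0.9, 0.8]
width: 0.6
t 14.85 p [ 452.2 -395.7  114. ] az 102.0 tilt 1.36 w 0.6 F [ 0.2 -0.9  0.8] M [0.05 0.02 0.01] q [-0.75  0.52  1.77  0.02  0.84 -2.54]
(np.float64(472.6), np.float64(-390.8), 113, 102) xyz [-2.1   0.06  0.15] spin 0.0
(np.float64(495.6), np.float64(-385.9), 136, 102) xyz [-4.5   0.04 -2.1 ] spin 0.0
(np.float64(520.5), np.float64(-380.7), 152, 102) xyz [-7.08  0.02 -3.64] spin 0.0
(np.float64(547.9), np.float64(-374.8), 163, 102) xyz [-9.91  0.02 -4.68] spin 0.0
(np.float64(567.0), np.float64(-370.8), 167, 102) xyz [-11.87   0.02  -5.03] spin 0.0
(np.float64(576.8), np.float64(-368.7), 168, 102) xyz [-12.87   0.02  -5.11] spin 0.0
```

Joint 6 is at its limit, so I back the spin off by 8° and then push.

```bash
python3 -m inch '[{"xyz":[0,0,0],"spin":4},{"xyz":[-1,0,0],"spin":8},{"xyz":[-2,0,0.1],"spin":8},{"xyz":[-2.6,0,-0.4],"spin":8},{"xyz":[-3.2,0,-0.9],"spin":8},{"xyz":[-3.8,0,-1.5],"spin":8},{"xyz":[-4.5,0,-2.1],"spin":8},{"xyz":[-4.5,0,-2.1],"spin":8}]' | tail -4
python3 -c "
from h import *
plan(jw(-77.6,-45,152,94),jw(-49.6,-45,163,94),jw(-30,-45,167,94),jw(-20,-45,168,94))"
```

```text
ee_pos: [495.8, -386.4, 137.0]
orientation: [-0.113, 3.116, -0.004]
ft_force: [-3.7, -1.0, 0.7]
width: 0.4
t 15.65 p [ 495.8 -386.4  137. ] az 94.1 tilt 1.33 w 0.4 F [-3.7 -1.   0.7] M [-0.07  0.59  0.01] q [-0.69  0.52  1.69  0.02  0.91 -2.34]
(np.float64(520.5), np.float64(-380.7), 152, 94) xyz [-2.54  0.38 -1.44] spin 0.1
(np.float64(547.9), np.float64(-374.8), 163, 94) xyz [-5.34  0.77 -2.48] spin 0.1
(np.float64(567.0), np.float64(-370.8), 167, 94) xyz [-7.28  1.03 -2.84] spin 0.1
(np.float64(576.8), np.float64(-368.7), 168, 94) xyz [-8.28  1.17 -2.91] spin 0.1
```

Light contact (3.7 N) and the yoke is moving. I continue the push.

```bash
python3 -m inch '[{"xyz":[-0.8,0.1,-0.5],"spin":0},{"xyz":[-1.7,0.25,-1],"spin":0},{"xyz":[-2.5,0.4,-1.4],"spin":0},{"xyz":[-3.5,0.5,-1.8],"spin":0},{"xyz":[-4.4,0.65,-2.2],"spin":0},{"xyz":[-5.3,0.8,-2.5],"spin":0},{"xyz":[-6,0.9,-2.7],"spin":0},{"xyz":[-6.6,1,-2.8],"spin":0},{"xyz":[-7.2,1,-2.85],"spin":0},{"xyz":[-7.2,1,-2.85],"spin":0}]' | tail -4
python3 -m inch '[{"xyz":[-0.3,0.05,0],"spin":0},{"xyz":[-0.6,0.1,0],"spin":0},{"xyz":[-0.8,0.1,0],"spin":0}]' | tail -4
python3 -c "
from h import *
plan(jw(-20,-45,168,94))"
```

```text
ee_pos: [566.7, -371.3, 167.8]
orientation: [-0.115, 3.116, -0.005]
ft_force: [-1.4, 0.6, 1.2]
width: 0.3
ee_pos: [574.6, -369.7, 168.3]
orientation: [-0.115, 3.116, -0.005]
ft_force: [-3.8, -0.3, 3.9]
width: 0.9
t 16.95 p [ 574.6 -369.7  168.3] az 94.2 tilt 1.37 w 0.9 F [-3.8 -0.3  3.9] M [0.03 0.8  0.1 ] q [-0.59  0.56  1.54  0.01  1.02 -2.25]
(np.float64(576.8), np.float64(-368.7), 168, 94) xyz [-0.22  0.08  0.04] spin 0.2
```

Keep pushing until the stop shows as a clear force.

```bash
python3 -m inch '[{"xyz":[-0.2,0.03,0],"spin":0},{"xyz":[-0.4,0.06,0],"spin":0},{"xyz":[-0.4,0.06,0],"spin":0}]' | tail -4
python3 -m inch '[{"xyz":[-0.2,0.03,0],"spin":0},{"xyz":[-0.3,0.04,0],"spin":0},{"xyz":[-0.3,0.04,0],"spin":0}]' | tail -4
python3 -c "
from h import *
plan()"
```

```text
ee_pos: [578.0, -368.9, 168.5]
orientation: [-0.115, 3.117, -0.005]
ft_force: [-8.2, -1.3, 4.7]
width: 0.9
ee_pos: [578.2, -368.8, 168.6]
orientation: [-0.116, 3.123, -0.005]
ft_force: [-14.7, -2.8, 9.2]
width: 0.3
t 17.55 p [ 578.2 -368.8  168.6] az 94.3 tilt 0.97 w 0.3 F [-14.7  -2.8   9.2] M [-0.48  2.54  0.02] q [-0.59  0.56  1.53  0.01  1.03 -2.24]
```

The yoke is against its stop: motion ended at x'≈−20 with 15 N. I back off, clear the view and look.

```bash
python3 -m inch '[{"xyz":[2,0,0],"spin":0},{"xyz":[5,0,0],"spin":0},{"xyz":[6,0,-3],"spin":4},{"xyz":[6,0,-7],"spin":10},{"xyz":[6,2,-11],"spin":18},{"xyz":[6,6,-15],"spin":26},{"xyz":[6,10,-16],"spin":34},{"xyz":[6,14,-16],"spin":42},{"xyz":[6,18,-16],"spin":50},{"xyz":[6,22,-16],"spin":58},{"xyz":[6,26,-16],"spin":66},{"xyz":[6,29,-16],"spin":74},{"xyz":[6,32,-16],"spin":80},{"xyz":[6,32,-16],"spin":80},{"xyz":[6,32,-16],"spin":80}]' 0| tail -4
python3 - <<'E'
from h import *
plan()
s=ctrl.get_image("scene")[:,:,::-1]; cv2.imwrite("pics/scene3.png",s)
t=ctrl.get_image("top")[:,:,::-1]; cv2.imwrite("pics/top3.png",t)
S=cv2.resize(s[215:325,315:405],None,fx=4.4,fy=4.4,interpolation=cv2.INTER_CUBIC)
T=cv2.resize(t[105:215,315:405],None,fx=4.4,fy=4.4,interpolation=cv2.INTER_CUBIC)
cv2.imwrite("pics/g6.png",np.hstack([S,T]))
E
```

```text
ee_pos: [492.5, -53.1, 326.4]
orientation: [1.914, 2.471, 0.014]
ft_force: [-0.4, 0.5, -0.3]
width: 88.3
t 19.05 p [492.5 -53.1 326.4] az 14.5 tilt 1.04 w 88.3 F [-0.4  0.5 -0.3] M [-0.01  0.04 -0.  ] q [-0.13  0.11  1.81 -0.    1.21 -0.38]
```

View pics/g6.png

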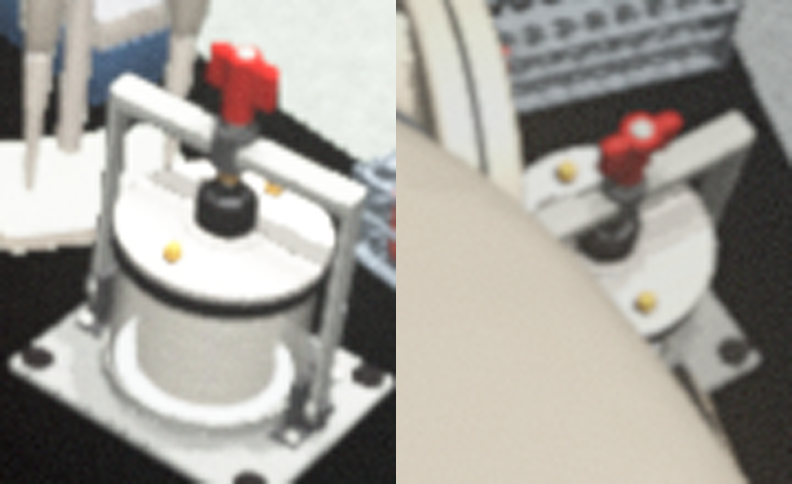

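The yoke is upright and the foot hangs over the boss. The wing runs from scene crop (212,55) to (278,75) and top crop (607,148) to (678,118), with its centre near (245,52) and (640,128).

Run:
```python
from h import *
np.set_printoptions(precision=1,suppress=True)
S=lambda x,y:(x/4.4-.4+315,y/4.4-.4+215); T=lambda x,y:((x-396)/4.4-.4+315,y/4.4-.4+105)
print("cap",*tri(S(245,52),T(640,128)))
for n,f,a,b in(("scene",S,(213,50),(277,75)),("top",T,(607,148),(680,117))):
    A,B=onz(n,f(*a),232),onz(n,f(*b),232); d=B-A; print(n,A,B,"len",np.linalg.norm(d),"az",np.degrees(np.arctan2(d[1],d[0]))%180)
# red mask PCA
for n in("scene","top"):
    im=cv2.imread(f"pics/{n}3.png").astype(int); m=(im[:,:,2]>110)&(im[:,:,1]<70)&(im[:,:,0]<80)
    sub=np.zeros_like(m); y0,x0=(215,315) if n=="scene" else (105,340); sub[y0:y0+40,x0:x0+70]=m[y0:y0+40,x0:x0+70]
    ys,xs=np.nonzero(sub); print(n,len(xs),xs.min(),xs.max(),ys.min(),ys.max(),xs.mean(),ys.mean())
plan()
for a in(102,60,20): 
  print(a, [ (proj(n,np.c_[J[0]+np.array([-23,23])*np.cos(np.radians(a)),J[1]+np.array([-23,23])*np.sin(np.radians(a)),[234,234]])).round(1).tolist() for n in("scene","top")])
```

```text
cap [ 590.1 -317.7  233.7] [ 0.4 -0.3 -0.1  0.6]
scene [ 577.2 -305.1  232. ] [ 588.8 -342.3  232. ] len 38.94229274450824 az 107.3362999796382
top [ 586.4 -298.7  232. ] [ 592.5 -341.1  232. ] len 42.833121209081376 az 98.23229867607962
scene 154 362 377 226 242 369.2597402597403 234.44805194805195
top 72 361 379 130 143 369.93055555555554 136.25
t 19.15 p [492.4 -54.2 326.3] az 14.3 tilt 1.01 w 87.5 F [ 0.   1.3 -0.8] M [-0.1  0.1 -0.1] q [-0.1  0.1  1.8 -0.   1.2 -0.4]
102 [[[378.8, 230.7], [362.6, 223.3]], [[380.2, 130.8], [363.1, 139.4]]]
60 [[[373.0, 232.3], [368.2, 221.8]], [[381.9, 137.0], [361.5, 133.1]]]
20 [[[366.3, 231.3], [374.8, 222.8]], [[378.6, 142.1], [364.9, 128.1]]]
```

```bash
python3 -c "
from h import *
plan((588.5,-319,320,12),(588.5,-319,250,12),(588.5,-319,206,12))"
```

```text
t 19.15 p [492.4 -54.2 326.3] az 14.3 tilt 1.01 w 87.5 F [ 0.   1.3 -0.8] M [-0.07  0.06 -0.05] q [-0.13  0.11  1.81 -0.    1.21 -0.38]
(588.5, -319, 320, 12) xyz [-28.03   2.74   0.87] spin 2.3
(588.5, -319, 250, 12) xyz [-27.98   2.63   7.87] spin 2.3
(588.5, -319, 206, 12) xyz [-27.95   2.56  12.27] spin 2.3
```

```bash
python3 -m inch '[{"xyz":[-4,0.4,0],"spin":1},{"xyz":[-8,0.8,0],"spin":2.3},{"xyz":[-12,1.2,0],"spin":2.3},{"xyz":[-16,1.6,0.3],"spin":2.3},{"xyz":[-20,2,0.5],"spin":2.3},{"xyz":[-24,2.4,0.7],"spin":2.3},{"xyz":[-27,2.7,0.9],"spin":2.3},{"xyz":[-28,2.7,1],"spin":2.3},{"xyz":[-28,2.7,4],"spin":2.3},{"xyz":[-28,2.6,7],"spin":2.3},{"xyz":[-28,2.6,7],"spin":2.3},{"xyz":[-28,2.6,7],"spin":2.3}]' 0| tail -4
python3 -c "
from h import *
plan((588.5,-319,206,12))"
```

```text
ee_pos: [587.8, -319.3, 258.8]
orientation: [1.968, 2.431, 0.014]
ft_force: [-0.4, 0.3, 0.5]
width: 87.7
t 20.35 p [ 587.8 -319.3  258.8] az 12.0 tilt 0.96 w 87.7 F [-0.4  0.3  0.5] M [-0.07  0.06 -0.05] q [-0.52  0.45  1.51  0.01  1.17 -0.73]
(588.5, -319, 206, 12) xyz [ 0.04 -0.01  5.28] spin 0.0
```

```bash
python3 -m inch '[{"xyz":[0,0,2],"spin":0},{"xyz":[0,0,4],"spin":0},{"xyz":[0,0,5],"spin":0},{"xyz":[0,0,5.3],"spin":0},{"xyz":[0,0,5.3],"spin":0}]' 0| tail -4
python3 -m inch '[{"xyz":[0,0,0],"spin":0},{"xyz":[0,0,0],"spin":0},{"xyz":[0,0,0],"spin":0},{"xyz":[0,0,0],"spin":0},{"xyz":[0,0,0],"spin":0},{"xyz":[0,0,0],"spin":0},{"xyz":[0,0,0],"spin":0},{"xyz":[0,0,0],"spin":0},{"xyz":[0,0,0],"spin":0}]' 1| tail -4
python3 -c "
from h import *
plan()"
```

```text
ee_pos: [589.1, -319.6, 206.8]
orientation: [1.967, 2.43, 0.014]
ft_force: [-0.7, 0.3, -0.3]
width: 87.7
ee_pos: [589.2, -319.5, 206.7]
orientation: [1.967, 2.43, 0.014]
ft_force: [2.6, 1.2, -0.5]
width: 19.1
t 21.75 p [ 589.2 -319.5  206.7] az 12.0 tilt 1.02 w 19.1 F [ 2.6  1.2 -0.5] M [ 0.06 -0.52  0.  ] q [-0.52  0.5   1.55  0.01  1.08 -0.73]
```

The opening of 19 mm says the tips are on the stem, not the wing. I reopen, go 6 mm higher and regrip.

```bash
python3 -m inch '[{"xyz":[0,0,0],"spin":0},{"xyz":[0,0,-0.2],"spin":0},{"xyz":[0,0,-0.6],"spin":0},{"xyz":[0,0,-0.6],"spin":0}]' 0.6| tail -4
python3 -m inch '[{"xyz":[0,0,0],"spin":0},{"xyz":[0,0,0],"spin":0},{"xyz":[0,0,0],"spin":0},{"xyz":[0,0,0],"spin":0},{"xyz":[0,0,0],"spin":0}]' 1| tail -4
python3 -c "
from h import *
plan()"
```

```text
ee_pos: [589.4, -319.8, 213.6]
orientation: [1.966, 2.429, 0.015]
ft_force: [-0.6, 0.1, 0.1]
width: 34.9
ee_pos: [589.5, -319.7, 213.6]
orientation: [1.966, 2.429, 0.015]
ft_force: [1.3, 0.6, 1.0]
width: 10.9
t 22.65 p [ 589.5 -319.7  213.6] az 12.0 tilt 1.09 w 10.9 F [1.3 0.6 1. ] M [-0.01  0.12 -0.25] q [-0.52  0.49  1.54  0.01  1.09 -0.73]
```

Width 10.9 mm, so the wing is gripped. I turn clockwise and follow it down.

```bash
python3 -m inch '[{"xyz":[0,0,0.05],"spin":8},{"xyz":[0,0,0.11],"spin":16},{"xyz":[0,0,0.17],"spin":24},{"xyz":[0,0,0.22],"spin":32},{"xyz":[0,0,0.28],"spin":40},{"xyz":[0,0,0.28],"spin":40}]' | tail -4
python3 -c "
from h import *
plan()"
```

```text
ee_pos: [588.8, -319.5, 210.8]
orientation: [2.684, 1.612, 0.021]
ft_force: [-3.4, 1.1, 2.7]
width: 11.0
t 23.25 p [ 588.8 -319.5  210.8] az -28.0 tilt 0.98 w 11.0 F [-3.4  1.1  2.7] M [ 0.02  1.06 -0.19] q [-0.52  0.49  1.54  0.01  1.09 -0.03]
```

```bash
for i in 1 2; do python3 -m inch '[{"xyz":[0,0,0.06],"spin":8},{"xyz":[0,0,0.11],"spin":16},{"xyz":[0,0,0.11],"spin":16}]' >/dev/null; python3 -c "
from h import *
plan()"; done
```

```text
t 23.55 p [ 588.5 -319.3  209.9] az -43.9 tilt 0.94 w 10.7 F [-2.   0.9  4. ] M [ 0.24  0.95 -0.21] q [-0.52  0.49  1.55  0.01  1.09  0.25]
t 23.85 p [ 588.3 -319.1  209.1] az -59.7 tilt 0.9 w 10.7 F [-2.   1.8  5.1] M [ 0.41  0.97 -0.13] q [-0.52  0.5   1.55  0.01  1.09  0.52]
```

```bash
for i in 1 2; do python3 -m inch '[{"xyz":[0,0,0.07],"spin":8},{"xyz":[0,0,0.08],"spin":10},{"xyz":[0,0,0.08],"spin":10}]' >/dev/null; python3 -c "
from h import *
plan();print(ctrl.get_obs()['joint_torque'][5])"; done
```

```text
t 24.15 p [ 588.2 -318.9  208.5] az -69.4 tilt 0.88 w 10.5 F [-2.4  1.4  5.7] M [0.34 0.94 0.22] q [-0.52  0.5   1.55  0.01  1.08  0.69]
0.5358736775815487
t 24.45 p [ 588.1 -318.7  208.1] az -79.1 tilt 0.88 w 10.9 F [-2.4  2.5  4.4] M [0.36 0.9  0.28] q [-0.52  0.5   1.55  0.01  1.08  0.86]
0.6247598491609097
```

```bash
for i in 1 2; do python3 -m inch '[{"xyz":[0,0,0.04],"spin":5},{"xyz":[0,0,0.04],"spin":5},{"xyz":[0,0,0.04],"spin":5}]' >/dev/null; python3 -c "
from h import *
plan();print(ctrl.get_obs()['joint_torque'][5])"; done
```

```text
t 24.75 p [ 588.1 -318.6  207.8] az -83.8 tilt 0.87 w 10.8 F [-2.3  2.6  6.1] M [0.36 0.9  0.19] q [-0.52  0.5   1.55  0.01  1.08  0.94]
0.2181426901370287
t 25.05 p [ 588.1 -318.4  207.5] az -88.6 tilt 0.87 w 10.6 F [-2.1  2.   4.1] M [0.39 0.87 0.13] q [-0.52  0.5   1.55  0.01  1.08  1.03]
0.19517142791301012
```

```bash
python3 -m inch '[{"xyz":[0,0,0.02],"spin":3},{"xyz":[0,0,0.04],"spin":6}]' >/dev/null; python3 -c "
from h import *
plan();print(ctrl.get_obs()['joint_torque'][5])"; python3 -m inch '[{"xyz":[0,0,0],"spin":0},{"xyz":[0,0,0],"spin":0},{"xyz":[0,0,0],"spin":0}]' >/dev/null; python3 -c "
from h import *
plan();print(ctrl.get_obs()['joint_torque'][5])
s=ctrl.get_image('scene')[:,:,::-1]; cv2.imwrite('pics/scene4.png',s)
A=cv2.imread('pics/scene3.png')
cv2.imwrite('pics/g7.png',cv2.resize(np.hstack([A[220:290,335:395],s[220:290,335:395]]),None,fx=6,fy=6,interpolation=cv2.INTER_CUBIC))"
```

```text
t 25.25 p [ 588.1 -318.4  207.2] az -94.4 tilt 0.87 w 11.0 F [-2.8  3.   4.8] M [0.35 0.84 0.36] q [-0.52  0.5   1.55  0.01  1.08  1.13]
-0.36089896224439144
t 25.55 p [ 588.1 -318.3  207.3] az -94.3 tilt 0.87 w 10.7 F [-2.6  2.5  4.5] M [0.28 0.8  0.28] q [-0.52  0.5   1.55  0.01  1.08  1.13]
0.24867651052773
```

View pics/g7.png

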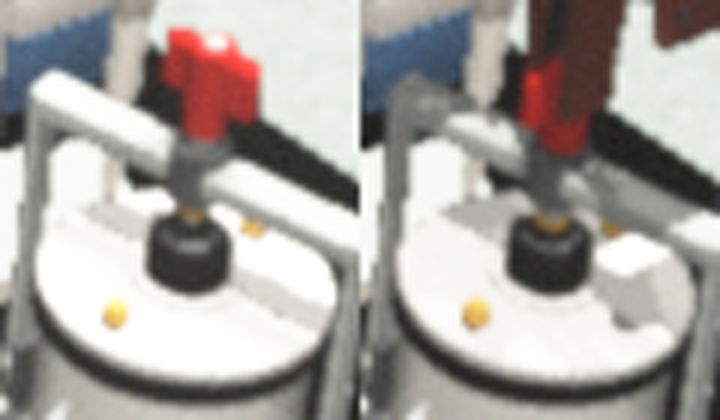

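In the last picture (g7, scene crop) the knob has turned about a quarter and dropped, and the foot is down on the boss at (550,225) with the lid still flat. The tool has turned 1.86 rad. With touch anywhere from 0.7 to 1.4 rad, that means 0.45–1.15 rad past it, or about 27–69 N. I release and retreat.

```bash
python3 -m inch '[{"xyz":[0,0,0],"spin":0},{"xyz":[0,0,0],"spin":0},{"xyz":[0,0,0],"spin":0},{"xyz":[0,0,0],"spin":0},{"xyz":[0,0,0],"spin":0},{"xyz":[0,0,-2],"spin":0},{"xyz":[0,0,-6],"spin":0},{"xyz":[0,0,-10],"spin":0},{"xyz":[0,0,-12],"spin":0},{"xyz":[0,0,-12],"spin":0},{"xyz":[0,0,-12],"spin":0}]' 0 | tail -4
python3 - <<'E'
from h import *
plan()
im=ctrl.get_image("scene")[:,:,::-1]; cv2.imwrite("pics/scene5.png",im); a=cv2.imread("pics/scene3.png")
for nm,i in(("before",a),("after",im)):
    i=i.astype(int); m=(i[:,:,2]>110)&(i[:,:,1]<70)&(i[:,:,0]<80); m[:215]=0;m[260:]=0;m[:,:350]=0;m[:,392:]=0
    ys,xs=np.nonzero(m); print(nm,len(xs),xs.min(),xs.max(),ys.min(),ys.max(),xs.mean().round(1),ys.mean().round(1))
for w,z in((102,234),(-4,234-7.4)):
    w=np.radians(w); P=[[588.5+s*23*np.cos(w)+q*5.5*np.sin(w),-319+s*23*np.sin(w)-q*5.5*np.cos(w),h] for s in(-1,1) for q in(-1,1) for h in(z,z-28)]
    p=proj("scene",P); print("pred",p.min(0).round(1),p.max(0).round(1))
# whole-scene change (lid region brightness, loose things)
d=np.abs(cv2.imread("pics/scene0.png").astype(int)-im).max(2)
for nm,(x,y,w,h) in dict(dishes=(250,253,28,22),tube=(272,258,36,32),flask=(186,215,26,30)).items(): print(nm,d[y:y+h,x:x+w].mean().round(1))
E
```

```text
ee_pos: [586.0, -318.1, 326.7]
orientation: [3.139, -0.119, 0.024]
ft_force: [0.3, -0.3, -0.3]
width: 87.7
t 26.7 p [ 586.  -318.1  326.7] az -94.3 tilt 0.87 w 87.7 F [ 0.3 -0.3 -0.3] M [0.   0.11 0.02] q [-0.52  0.39  1.44  0.01  1.3   1.13]
before 154 362 377 226 242 369.3 234.4
after 153 362 376 229 244 368.6 236.3
pred [360.1 222. ] [380.1 240.9]
pred [360.  225.4] [379.1 242.6]
dishes 5.1
tube 6.2
flask 9.8
```

The knob lowered by 2–3 px, as the turn predicts, the loose items are unchanged, and the robot is clear. I hand in.

```bash
python3 -c "
from workcell import ctrl
print(ctrl.close_job())"
```

```text
the job is handed in; nothing more can be done
None
```

The jar is closed and the job handed in at about 27 s of the 67 s. The hand-in gives no verdict, and I had no direct reading of the foot's force on the lid.

**What I did**
- **Lid:** I took it from the rest, levelled it on free bench and regrasped it. I then lowered it into the mouth, where it stopped at TCP z 123.6–124.0 mm (123.3 expected), and let it go.
- **Yoke:** I pushed it upright until the motion stopped with about 15 N against its stop.
- **Knob:** I gripped the wing and turned it 1.86 rad clockwise. I then released it and moved clear above the knob.

**Last checks that agreed**
- The pictures showed the lid flat and the foot down on the boss.
- After release the knob sat 2–3 pixels lower, as the turn predicts.
- The image areas around the red dishes, tube and flask had barely changed from the start (mean difference 5–10 grey levels).
- The tool's force reading was about zero.

**Doubtful or in disagreement**
- **Foot force:** it is inferred, at about 27–69 N from the touch range given (12 N needed, 110 N cracks the lid). The wrist torque was too noisy to show the moment of touch. The high end would be up to 1.15 rad past touch, over the 1.0 called firm.
- **Jar position:** the two cameras put the jar's centre up to 8 mm apart, so I relied on height and force to seat the lid.
- **First grips:** the first approach to the lid touched its flange with 25 N, and the first knob grip closed on the stem. I corrected both.
- **Arm:** the tool picked up about 1° of tilt, and joint 6 reached the edge of its range once, without any fault being reported.

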